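# Clear the way and hold the stone rack's gate open

### The arm

A 6-joint arm with a two-finger parallel gripper is mounted at the origin on the work surface. World frame = base frame: x ahead of the robot, y to its left, z up, the work surface at z = 0. Lengths are in m, angles in rad, forces in N, time in s.
With the tool pointing down it reaches from about 0.325 to 0.85 m from the base axis. Payload 15.5 kg.
Tool frame: the origin (TCP) lies at the very end of the fingers, on their centre line; the grasp point (between the pads) lies 19 mm behind it; z points along the fingers, y is the line along which they close (so a half turn about z gives the same grasp; the last joint's range is limited). The gripper opens to 91 mm and grips with 3 to 60 N. Pads are 32 mm wide; open, the fingers measure 118 mm over their backs; the gripper's body (76 mm by 178 mm) begins 60 mm behind the grasp point.
Start: joints at [-1.333, 0.494, 1.345, -0, 1.302, -0.096], TCP at [0.204, -0.591, 0.214] pointing down, gripper open.
Joint ranges: [-2.91, 2.91], [-0.82, 2.16], [0.22, 2.67], [-1.22, 4.37], [0.12, 2.79], [-3.08, 3.08]. Speed limits (rad/s): [1.89, 1.89, 2.57, 3.01, 3.01, 3.01].

### API

Orientations are given as a unit quaternion [x, y, z, w].
In Python, from cell import observe, snapshot, camera_params, ctrl, spotter gives the robot as it stands.
- The arm moves only by the tool step_arm, never from a script. Its argument "motion" is one flat list of numbers, 5 for each row, row after row: the finger opening in cm, from 0 to 9.12, then the shift along the tool's x, y, z in cm, then the turn about the tool's z in rad. In form: [gripper, tx, ty, tz, spin, gripper, tx, ty, tz, spin, ...]. A call has exactly 5 rows; each row shifts and turns the commanded pose from where the row before left it, along the tool's axes as they then stand; what a row does not reach is not made up. A row lasts 1/12 s, in which the tool goes at most 41.7 mm and 7.16 degrees, less where a joint would pass 70% of its speed; a pose out of reach is approached as far as the arm can. A call with a gripper value outside its range is refused whole. The fingers move at their own pace and stop on an object; "grip_force" is the grip in N (left out, the last holds). Time passes only in rows, so rows that do not move let the fingers close, or fill a call up. It gives the time, the measured TCP pose, the force, the opening and the grip force at its end, in the units of the state.
- observe(): the state, without advancing time (a new reading comes with each control period).
- snapshot(name): name is "side" or "top"; returns (picture, depth): 384x512x3 uint8, blue, green, red; 384x512 float32, m along the optical axis (not along the pixel's ray), 0 where there is no reading.
- camera_params(name): a dict with "fx", "fy", "cx", "cy" (pixels), "R" (3x3) and "t" (3): a world point X has camera coordinates R X + t. Camera axes: x right, y down, z forward; pixel columns grow to the right and rows downward; lengths in m; the calibration is good to about 2 mm. A picture is of the moment at which its call begins. camera_params takes no time and is no camera call.
- ctrl.hand_in(): hands the job in; it is judged then, once.
Trained networks look in the newest picture that a camera, given by its name, has taken for a name from the list of things; names that differ only in an ending like _2 or _b are one class to them, and where a whole thing is asked for, a point or a joint stands for the part that bears it (a point fixed in the world has none). Each returns a list of dicts, best first, with "confidence" (0 to 1); they miss things now and then, are a little off and sometimes report something else, mostly with a low value. They report only what shows in the picture. A call takes as long as a camera call. They do not tell look-alikes from the thing itself.
- spotter.regions_of(camera, target): "mask" (384x512 bool, what is visible of it) and "bbox" ([centre column, centre row, width, height] in pixels, round what is visible of it).
- spotter.mark_of(camera, target): "at" ([column, row] in pixels: a listed point, or the origin of a listed thing).
The state is a dict: "t": time; "joint_pos": joint angles; "qd": joint speeds; "joint_efforts": joint torques, N m; "tool_pos": TCP position; "orientation": TCP orientation; "contact_force": force on the tool from outside, world axes, zero at the start; "torque": the same for the moment, N m; "width": finger opening in m; "finger_force": force on a finger pad.
Only numpy, scipy, OpenCV 4.12 (cv2) and the standard library are available. Lean on these libraries where they do the work, as an engineer would, in place of code of your own. Each camera call takes 0.05 s, during which the arm holds its last target. There are 200 camera calls.

### The job

The small pail stands in the way of the stone rack's gate: hang it by its wire handle on the stand's hook, upright, and let go of it. Then squeeze the rack's red catch fully, after it the yellow catch fully, take the gate by its black post and swing it towards the robot, past its detent, until it stands wide open (about square to the rack's front). Finish while still holding the post, since the gate springs back if let go, and leave everything else on the table where it is.

Things in the scene. Friction and masses are not known exactly. Their poses are not given: they have to be found in the camera images.
- rack: pale wooden rack of carved stone discs, fixed, 150 deep (x), 255 wide (y), 115 mm high. Origin: on the table, 60 mm behind its front edge, midway across; x to its back, y to its left, z up. A green barred gate (216 mm long, 12 thick, top 115 mm high, plane at x -70 mm) closes the front, facing the robot. A 12 mm thick foot with a brass detent ball sticks out under it by the hinge, to x -130 mm
- gate_hinge (a point): the gate's upright hinge axis, at the height of the gate's top edge (115 mm above the table); at x -70, y +115 mm of the rack. Its axes turn with the gate
- gate_post: upright round black post (a sleeve that turns freely), 16 mm across, 55 mm tall, on the gate's top edge, 140 mm from the hinge axis. Origin: centre of its top, 170 mm above the table. It moves with the gate. Two steel strikers stand 18 mm above the same edge, 42 mm nearer the hinge and 68 mm farther from it than the post
- gate (a joint): angle of the gate, rad: 0 closed, grows as its free end swings out towards the robot (clockwise seen from above), stop at 1.55. Locked until both catches are squeezed. At about 0.45 to 0.75 it must be pulled over the detent ball (about 5 N at the post); a spring always pulls it shut (2 N at the post when wide), back onto the ball at 0.72 if let go
- red_catch: red catch on the rack's top board, left or right half (which one varies). Origin: on the board, 30 mm behind its front edge, 55 mm from the rack's middle; axes as the rack's. Fixed red lug, 20 x 8 x 32 mm (x, y, z), outer face at y +26 mm; sliding red tab of that size, outer face at y -29 mm, slides to +y. Pinch both from above, fingers outside (55 mm, fully squeezed 41 mm)
- red_tab (a point): centre of the red tab's outer face, 19 mm above the top board; moves with the tab. A steel arm (top 13 mm above the board) runs from the tab towards -x to a foot that bars the gate
- red_slide (a joint): how far the red tab has been squeezed towards its lug, m: 0 as found (up to 0.002), 0.014 fully squeezed; takes about 5 N, stays where it is left, frees the gate past 0.011
- yellow_catch: yellow catch on the rack's top board, left or right half (which one varies). Origin: on the board, 30 mm behind its front edge, 55 mm from the rack's middle; axes as the rack's. Fixed yellow lug, 20 x 8 x 32 mm (x, y, z), outer face at y +26 mm; sliding yellow tab of that size, outer face at y -29 mm, slides to +y. Pinch both from above, fingers outside (55 mm, fully squeezed 41 mm)
- yellow_tab (a point): centre of the yellow tab's outer face, 19 mm above the top board; moves with the tab. A steel arm (top 13 mm above the board) runs from the tab towards -x to a foot that bars the gate
- yellow_slide (a joint): how far the yellow tab has been squeezed towards its lug, m: 0 as found (up to 0.002), 0.014 fully squeezed; takes about 5 N, stays where it is left, frees the gate past 0.011
- pail: small open metal pail with two wooden dabbers fixed in it, about 0.25 kg, 88 mm across the rim, 80 mm high, with a stiff upright wire handle. Origin: centre of its underside, z up; the handle's bar runs along its y. It stands on the table in front of the gate, in its way
- pail_bar (a point): middle of the handle's horizontal bar: wire 6 mm thick, straight and level for 80 mm along the pail's y, its centre 147 mm above the pail's underside; open below it down to the dabbers' tops (100 mm)
- hook: dark steel hook stand, fixed: round foot 100 mm across, post of 8 mm radius and 205 mm height, and an 8 mm thick arm that leaves the post along the stand's -x, its centre 185 mm above the table, level as far as x = -78 mm, then turned up to a tip at x = -94 mm, 211 mm above the table. Origin: foot centre on the table; z up
- hook_seat (a point): point on top of the hook's level arm where the pail's bar should hang: 65 mm out from the post's axis, 189 mm above the table
- stone_a: bystander: dark carved stone disc, 120 mm across, 20 mm thick (origin: centre of underside)
- stone_b: bystander: dark carved stone disc, 130 mm across, 20 mm thick (origin: centre of underside)
- stone_c: bystander: dark carved stone disc, 110 mm across, 20 mm thick (origin: centre of underside)
- ink_dish: bystander: white dish with red seal paste, 100 mm across, 22 mm high (origin: centre of underside)
- spray: bystander: clear spray bottle with black head, 68 mm across, 174 mm high (origin: centre of underside)
- ink_bottle: bystander: gold bottle with purple cap, 60 mm across, 150 mm high (origin: centre of underside)
- brush: bystander: wooden brush with black bristles, lying, 170 x 30 x 36 mm, length along its x (origin: centre of underside)
Mind the look-alikes: they are no part of the job. Leave any green or orange look-alike of the pail alone.

How it is judged:
By the outcome, as a careful person would: the job done as asked, in the order asked, and still so for the second after the job is handed in, while the arm keeps its last pose, push and grip.
It also fails if it takes over 69 s, if anything falls off the work surface, if the arm or the gripper's body presses on something with over 40 N, if the wrist force passes 120 N, or if a joint passes its speed limit or range.

## Working session

There is one attempt and no reset: what is moved stays moved. The work goes in short steps, Python scripts to look and compute and a tool call to move; the robot and the scene stay as the last step left them, time stands still between calls to the robot, and variables do not carry over. Pictures are saved under pics/ and viewed, at most 12 in all, crops included, and the job is handed in when it is done.

Besides the shell and the picture viewer there is one more tool, called after "Request:" as name(argument=value, ...), one argument or row to a line, values as JSON. step_arm: Moves the arm, as the interface text tells. Its arguments: {"type":"object","properties":{"motion":{"type":"array"},"grip_force":{"type":"number"}},"required":["motion"]}

```bash
ls; mkdir -p pics
cat > h.py <<'E'
import numpy as np, cv2
from cell import observe, snapshot, camera_params, ctrl, spotter
def w(cam,px,d):
    p=camera_params(cam);c=np.array([(px[0]-p['cx'])/p['fx'],(px[1]-p['cy'])/p['fy'],1])*d
    return np.array(p['R']).T@(c-np.array(p['t']))
def ray(cam,px):
    p=camera_params(cam);R=np.array(p['R']);t=np.array(p['t'])
    d=R.T@np.array([(px[0]-p['cx'])/p['fx'],(px[1]-p['cy'])/p['fy'],1]);return -R.T@t,d
def atz(cam,px,z):
    o,d=ray(cam,px);return o+d*(z-o[2])/d[2]
def tri(a,b):
    o1,d1=ray('side',a);o2,d2=ray('top',b)
    s=np.linalg.lstsq(np.c_[d1,-d2],o2-o1,rcond=None)[0]
    p,q=o1+s[0]*d1,o2+s[1]*d2;return (p+q)/2,np.linalg.norm(p-q)
def proj(cam,X):
    p=camera_params(cam);c=np.array(p['R'])@np.array(X)+np.array(p['t']);return [c[0]/c[2]*p['fx']+p['cx'],c[1]/c[2]*p['fy']+p['cy']]
E
python3 - <<'E'
from h import *
np.set_printoptions(precision=4,suppress=True)
P={}
for c in('side','top'):
    P[c],D=snapshot(c);np.save(c+'D.npy',D);cv2.imwrite(f'pics/{c}0.png',P[c])
for n in ['pail','pail_bar','hook','hook_seat','rack','gate_hinge','gate_post','red_tab','yellow_tab','red_catch','yellow_catch']:
    r={c:[(np.round(m['at'],1),round(m['confidence'],2)) for m in spotter.mark_of(c,n)[:3]] for c in P}
    print(n,r)
    if r['side'] and r['top']: print('   ',*tri(r['side'][0][0],r['top'][0][0]))
print(observe()['t'],observe()['orientation'])
E
```

```text
pics
pail {'side': [(array([305.4, 217. ]), 0.71), (array([264.7, 247.8]), 0.57), (array([306.3, 276.6]), 0.56)], 'top': [(array([226.2, 217. ]), 0.91), (array([205.3, 265.3]), 0.73), (array([276.7, 250.1]), 0.63)]}
    [0.3972 0.0744 0.1661] 0.10060701272625037
pail_bar {'side': [(array([311.2, 241.1]), 0.78), (array([265. , 213.2]), 0.65), (array([306.7, 186.2]), 0.56)], 'top': [(array([196.6, 265.9]), 0.97), (array([281.1, 253.6]), 0.88), (array([225. , 214.1]), 0.55)]}
    [0.3167 0.1583 0.158 ] 0.01591358938333408
hook {'side': [], 'top': [(array([351.5, 160. ]), 0.64)]}
hook_seat {'side': [(array([251.9, 116.4]), 0.75)], 'top': [(array([363.4, 167.9]), 0.79)]}
    [ 0.572  -0.3286  0.1934] 0.008562565400644359
rack {'side': [(array([198.5, 241.5]), 0.79), (array([195.2, 221.9]), 0.73)], 'top': [(array([221. , 157.3]), 0.79)]}
    [0.6539 0.0956 0.0094] 0.002947552249284278
gate_hinge {'side': [], 'top': [(array([177.5, 167.5]), 0.55), (array([398. , 169.5]), 0.22)]}
gate_post {'side': [(array([284.2, 143.4]), 0.56), (array([218.1, 205.1]), 0.5), (array([161.7, 353.3]), 0.41)], 'top': [(array([222.3, 172.9]), 0.42)]}
    [0.4808 0.0623 0.401 ] 0.11374309509012114
red_tab {'side': [(array([215.2, 198. ]), 0.67)], 'top': [(array([243.6, 161. ]), 0.66)]}
    [0.6175 0.0173 0.125 ] 0.00306322176984412
yellow_tab {'side': [(array([194.7, 223.9]), 0.59), (array([308.6, 186.4]), 0.33)], 'top': [(array([204.1, 160. ]), 0.64)]}
    [0.6347 0.1378 0.1327] 0.021106416472067405
red_catch {'side': [(array([211.7, 207.8]), 0.48)], 'top': [(array([233.5, 162.8]), 0.45)]}
    [0.6179 0.049  0.1141] 0.0028684792088339776
yellow_catch {'side': [(array([196. , 236.5]), 0.49)], 'top': [(array([198.3, 159. ]), 0.71)]}
    [0.6354 0.158  0.1051] 0.004800096875060179
1.2 [ 0.9862  0.1656 -0.     -0.    ]
```

View pics/side0.png

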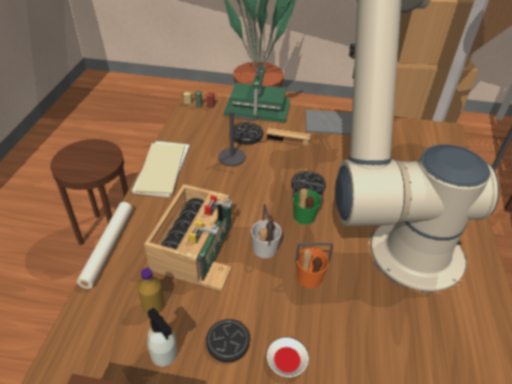

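View pics/top0.png

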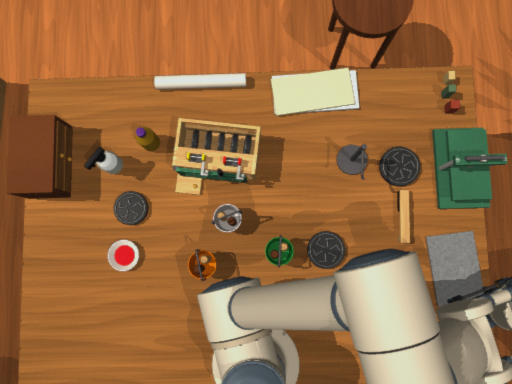

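The side view shows the grey pail at about (265,235), green (306,205) and orange (312,265) look-alikes, the hook at (232,155) and the rack at (190,235). In the top view the grey pail is at (227,218), the rack at (217,150) and the hook foot at (351,160). I'll enlarge these areas.

Run:
```python
from h import *
np.set_printoptions(precision=4,suppress=True)
S=cv2.imread('pics/side0.png');T=cv2.imread('pics/top0.png')
def crop(I,x,y,w_,h_,s):return cv2.resize(I[y:y+h_,x:x+w_],None,fx=s,fy=s,interpolation=cv2.INTER_CUBIC)
a=crop(T,165,110,110,125,4.7)  # 517x587
b=crop(T,325,135,55,60,4.7)
c=np.zeros((588,800,3),np.uint8);c[:a.shape[0],:a.shape[1]]=a;c[:b.shape[0],520:520+b.shape[1]]=b
d=crop(S,205,80,65,65,4.2);c[290:290+d.shape[0],520:520+d.shape[1]]=d[:298]
cv2.imwrite('pics/c1.png',c)
cv2.imwrite('pics/c2.png',crop(S,140,170,150,112,5.3))
print('bar',*tri((265,213.2),(225,214.1)))
print('pail',*tri((264.7,247.8),(226.2,217)))
D=np.load('topD.npy');DS=np.load('sideD.npy')
for n in['red_catch','yellow_catch','pail','hook','rack','gate_post']:
  for cam,dd in(('top',D),('side',DS)):
    for r in spotter.regions_of(cam,n)[:3]:
        m=r['mask'];v,u=np.nonzero(m&(dd>0));
        X=np.array([w(cam,(i,j),dd[j,i]) for i,j in zip(u,v)])
        if len(X): print(n,cam,round(r['confidence'],2),np.round(r['bbox'],1),len(X),np.median(X,0),X.min(0),X.max(0))
```

```text
bar [0.4582 0.0746 0.1502] 0.0019539626673558256
pail [0.4556 0.0818 0.0108] 0.006577328669921703
red_catch top 0.5 [232.9 169.3  17.3  24. ] 197 [0.6141 0.0467 0.1229] [0.5635 0.0263 0.1094] [0.635  0.0785 0.1529]
red_catch top 0.4 [126.3 256.9  31.2  30.5] 757 [0.3453 0.4153 0.0105] [ 0.2978  0.3633 -0.0113] [0.393  0.4623 0.0287]
red_catch side 0.54 [217.1 206.9  29.6  23.6] 236 [0.616  0.0423 0.1272] [0.5652 0.0261 0.1115] [0.635  0.0855 0.1508]
red_catch side 0.31 [287.4 135.1  47.1  10.3] 377 [ 0.4663 -0.4721  0.0321] [ 0.3636 -0.5031 -0.0017] [ 0.5336 -0.4577  0.0418]
yellow_catch top 0.45 [196.  165.2  16.8  19.8] 192 [0.6312 0.1602 0.1227] [0.5818 0.1348 0.1094] [0.6546 0.1949 0.1528]
yellow_catch side 0.68 [202.5 232.6  29.6  21.6] 265 [0.6316 0.1515 0.1274] [0.5814 0.1345 0.115 ] [0.6533 0.1928 0.1507]
pail top 0.93 [279.6 249.9  29.9  29.1] 629 [ 0.3462 -0.0829  0.0544] [ 0.3025 -0.1259 -0.0081] [ 0.3894 -0.0401  0.1548]
pail top 0.78 [226.4 218.1  31.9  28.1] 635 [0.452  0.0786 0.0527] [ 0.4107  0.0295 -0.0066] [0.4945 0.1294 0.1542]
pail top 0.7 [131.6 208.9  28.3  34.1
[... 350 characters left out ...]
.1] 821 [ 0.3483 -0.0609  0.0621] [ 0.3001 -0.1863 -0.0027] [ 0.3943 -0.0348  0.1512]
hook top 0.74 [352.9 160.7  32.6  39. ] 825 [ 0.6322 -0.326   0.0108] [ 0.5445 -0.3849 -0.01  ] [ 0.6882 -0.2803  0.2115]
hook side 0.83 [236.4 141.   34.7  55. ] 597 [ 0.6376 -0.3232  0.0131] [ 0.5625 -0.6026 -0.0051] [ 0.7029 -0.2768  0.2075]
hook side 0.41 [288.6 139.4  45.9  15. ] 384 [ 0.461  -0.4722  0.0317] [ 0.3653 -0.5473 -0.0039] [ 0.5304 -0.4577  0.0418]Traceback (most recent call last):
  File "<stdin>", line 18, in <module>
  File "h.py", line 4, in w
    p=camera_params(cam);c=np.array([(px[0]-p['cx'])/p['fx'],(px[1]-p['cy'])/p['fy'],1])*d
ValueError: time passes only in moves, steps and waits
```

View pics/c1.png

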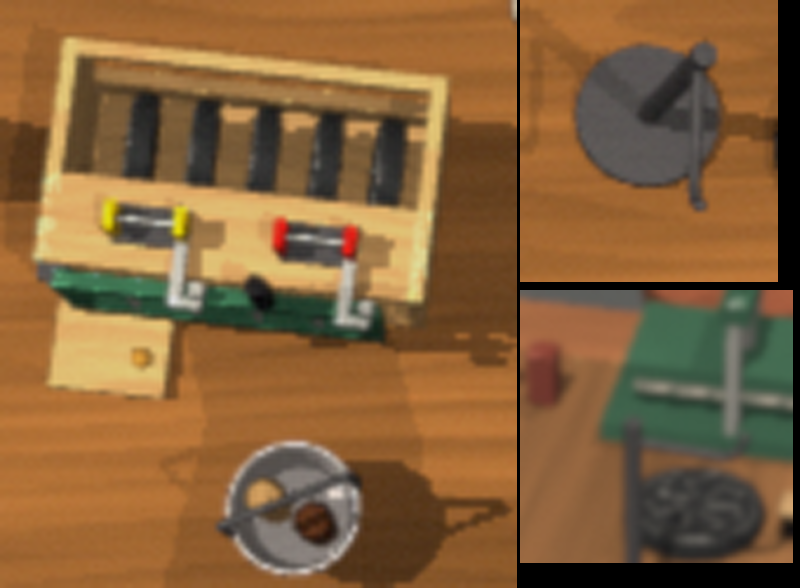

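View pics/c2.png

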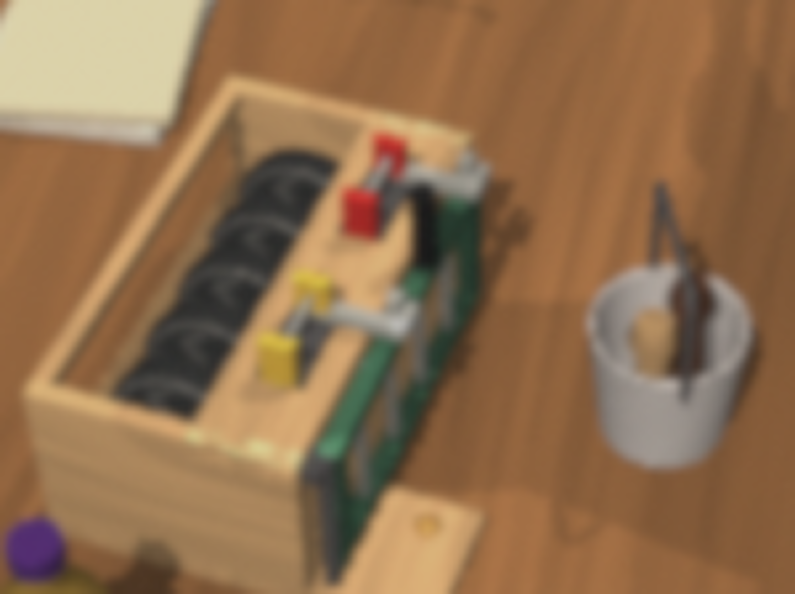

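The crops show red on the right and yellow on the left, each with its tab on the right-hand side. They also show the gate post top at top pixel (220.7,172.8), the pail bar tilted in yaw, and the hook arm pointing towards the robot.

```bash
sed -i 's/^def w/_c={}\n_cp=camera_params\ndef camera_params(n):\n    if n not in _c:_c[n]=_cp(n)\n    return _c[n]\ndef w/' h.py
python3 - <<'E'
from h import *
np.set_printoptions(precision=4,suppress=True)
q=lambda u,v:(165+u/4.7-.4,110+v/4.7-.4)
hq=lambda u,v:(325+(u-520)/4.7-.4,135+v/4.7-.4)
sq=lambda u,v:(140+u/5.3-.4,170+v/5.3-.4)
for n,p,z in[('bar L',q(225,527),.147),('bar R',q(352,478),.147),('post top',q(262,290),.17),('redlug',q(280,237),.147),('redtab',q(350,241),.147),('yellug',q(109,218),.147),('yeltab',q(180,220),.147),('hookpost',hq(704,53),.205),('hooktip',hq(699,203),.211),('foot',hq(648,114),.008)]:print(n,atz('top',p,z))
for n,p,z in[('bar far',sq(660,187),.147),('bar near',sq(686,392),.1)]:print('side',n,atz('side',p,z))
for cam in('top','side'):
  I=cv2.imread(f'pics/{cam}0.png').astype(int);D=np.load(cam+'D.npy')
  v,u=np.nonzero(D>0);p=camera_params(cam)
  X=(np.c_[(u-p['cx'])/p['fx'],(v-p['cy'])/p['fy'],np.ones(len(u))]*D[v,u][:,None]-p['t'])@np.array(p['R'])
  B,G,R=I[v,u].T;x,y,z=X.T
  box=(x>.5)&(x<.8)&(y>-.07)&(y<.28)
  def s(n,m):
    print(cam,n,m.sum(),*( (X[m].mean(0),X[m].min(0),X[m].max(0)) if m.sum() else ()))
  red=box&(R>120)&(G<60)&(B<70)&(z>.115);yel=box&(R>120)&(G>110)&(B<60)&(z>.115)
  s('red',red);s('yel',yel)
  s('pail wire',(abs(x-.455)<.07)&(abs(y-.078)<.07)&(z>.135))
  m=(abs(x-.455)<.07)&(abs(y-.078)<.07)&(z>.135);print(np.linalg.svd(X[m]-X[m].mean(0))[2][0])
  s('gate post',box&(z>.153)); s('hook hi',(abs(x-.6)<.12)&(abs(y+.33)<.06)&(z>.178))
  m=(abs(x-.6)<.12)&(abs(y+.33)<.06)&(z>.178);print(np.linalg.svd(X[m][:,:2]-X[m][:,:2].mean(0))[2][0]); print(np.sort(X[m].round(3)[:,0])[:5])
  top=box&(abs(z-.115)<.006)&(R>G+15)  # wooden
  if cam=='top':
    hull=cv2.minAreaRect((X[top][:,:2]*1000).astype(np.float32));print('rack rect',hull)
  gate=box&(G>R+15)&(abs(z-.113)<.006);s('gate',gate)
  if gate.sum()>5:print(np.linalg.svd(X[gate]-X[gate].mean(0))[2][0])
  rim=(np.hypot(x-.455,y-.078)<.06)&(abs(z-.08)<.006);s('rim',rim)
E
```

```text
bar L [0.4359 0.1121 0.147 ]
bar R [0.4646 0.0319 0.147 ]
post top [0.5817 0.0846 0.17  ]
redlug [0.6194 0.0746 0.147 ]
redtab [0.6156 0.0302 0.147 ]
yellug [0.6348 0.1836 0.147 ]
yeltab [0.6322 0.1382 0.147 ]
hookpost [ 0.6382 -0.3304  0.205 ]
hooktip [ 0.5451 -0.3213  0.211 ]
foot [ 0.6386 -0.3316  0.008 ]
side bar far [0.4669 0.0392 0.147 ]
side bar near [0.4357 0.1389 0.1   ]
top red 27 [0.6176 0.0482 0.145 ] [0.6071 0.0273 0.138 ] [0.6289 0.0755 0.1488]
top yel 38 [0.6348 0.1612 0.1437] [0.6222 0.1334 0.1215] [0.6473 0.189  0.1528]
top pail wire 63 [0.452  0.0737 0.1469] [0.4356 0.0305 0.1395] [0.469  0.1171 0.1542]
[-0.3368  0.9412 -0.0279]
top gate post 26 [0.584  0.0881 0.1665] [0.5777 0.0808 0.1534] [0.5908 0.0951 0.1744]
top hook hi 117 [ 0.5994 -0.3272  0.1912] [ 0.5419 -0.3374  0.1786] [ 0.6443 -0.3197  0.2115]
[-0.9974  0.0726]
[0.542 0.542 0.543 0.544 0.545]
rack rect ((667.056884765625, 102.56411743164062), (255.4504852294922, 162.69781494140625), 82.20425415039062)
top gate 187 [0.5907 0.1375 0.1132] [0.5685 0.0147 0.107 ] [0.609  0.2258 0.119 ]
[-0.1394 -0.9902 -0.0079]
top rim 87 [0.4531 0.0733 0.0786] [0.4104 0.0305 0.0741] [0.4945 0.118  0.0855]
side red 44 [0.6202 0.0704 0.1377] [0.6113 0.0345 0.1225] [0.6286 0.0848 0.1493]
side yel 36 [0.6362 0.1868 0.1343] [0.6253 0.1443 0.1224] [0.6463 0.1928 0.1446]
side pail wire 57 [0.4521 0.0825 0.148 ] [0.4379 0.0354 0.138 ] [0.4704 0.1232 0.1544]
[-0.3394  0.9404 -0.0221]
side gate post 38 [0.5858 0.094  0.1657] [0.5786 0.0813 0.1539] [0.5921 0.1001 0.1756]
side hook hi 108 [ 0.6051 -0.3236  0.1915] [ 0.5429 -0.3369  0.1791] [ 0.6475 -0.3142  0.2105]
[-0.9982  0.0596]
[0.543 0.545 0.546 0.546 0.546]
side gate 156 [0.5938 0.1565 0.1144] [0.5729 0.0382 0.1075] [0.6108 0.2312 0.1188]
[0.143  0.9897 0.0038]
side rim 158 [0.4538 0.0819 0.0791] [0.4108 0.0324 0.0741] [0.4975 0.1233 0.0858]
```

Request:
step_arm(
  motion=[9,0,0,0,-0.105,9,0,0,0,-0.105,9,0,0,0,-0.105,9,0,0,0,-0.105,9,0,0,0,-0.105],
  grip_force=40,
)

```text
t: 2.07
tool_pos: [0.2042, -0.5907, 0.2139]
orientation: [0.908, 0.418, -0.0, 0.0]
contact_force: [-0.8, 0.2, 0.3]
width: 0.09
finger_force: 0.0
```

Request:
step_arm(
  motion=[9,0,0,0,-0.105,9,0,0,0,-0.105,9,0,0,0,-0.105,9,0,0,0,-0.105,9,0,0,0,-0.105],
)

```text
t: 2.48
tool_pos: [0.2042, -0.5907, 0.2139]
orientation: [0.769, 0.64, -0.0, -0.0]
contact_force: [-0.3, -0.3, 0.2]
width: 0.0899
finger_force: 0.0
```

Request:
step_arm(
  motion=[6,0,0,0,-0.105,6,0,0,0,-0.105,6,0,0,0,-0.105,6,0,0,0,-0.105,6,0,0,0,-0.105],
)

```text
t: 2.9
tool_pos: [0.2042, -0.5907, 0.2139]
orientation: [0.576, 0.817, 0.0, -0.0]
contact_force: [0.3, 0.4, -0.2]
width: 0.0612
finger_force: 0.0
```

Request:
step_arm(
  motion=[6,2.83,2.3,0,0,6,2.83,2.3,0,0,6,2.83,2.3,0,0,6,2.83,2.3,0,0,6,2.83,2.3,0,0],
)

```text
t: 3.32
tool_pos: [0.2661, -0.4176, 0.2139]
orientation: [0.579, 0.816, -0.0, 0.0]
contact_force: [1.6, -0.0, 0.2]
width: 0.0601
finger_force: 0.0
```

Request:
step_arm(
  motion=[6,2.83,2.3,0,0,6,2.83,2.3,0,0,6,2.83,2.3,0,0,6,2.83,2.3,0,0,6,2.83,2.3,0,0],
)

```text
t: 3.73
tool_pos: [0.3279, -0.246, 0.2141]
orientation: [0.579, 0.816, -0.0, 0.0]
contact_force: [0.4, 0.6, 0.1]
width: 0.0599
finger_force: 0.0
```

Request:
step_arm(
  motion=[6,2.83,2.3,0,0,6,2.83,2.3,0,0,6,2.83,2.3,0,0,6,2.83,2.3,0,0,6,2.83,2.3,0,0],
)

```text
t: 4.15
tool_pos: [0.3897, -0.0743, 0.2142]
orientation: [0.579, 0.816, 0.0, 0.0]
contact_force: [1.1, -0.3, 0.4]
width: 0.0599
finger_force: 0.0
```

Request:
step_arm(
  motion=[6,2.83,2.3,0,0,6,2.83,2.3,0,0,6,2.83,2.3,0,0,6,2.83,2.3,0,0,6,2.83,2.3,0,0],
)

```text
t: 4.57
tool_pos: [0.4515, 0.0976, 0.2141]
orientation: [0.578, 0.816, 0.0, 0.0]
contact_force: [0.8, -0.7, -1.1]
width: 0.0599
finger_force: 0.0
```

```bash
cat >> h.py <<'E'
np.set_printoptions(precision=4,suppress=True)
def cloud(cam,D):
  v,u=np.nonzero(D>0);p=camera_params(cam)
  return u,v,(np.c_[(u-p['cx'])/p['fx'],(v-p['cy'])/p['fy'],np.ones(len(u))]*D[v,u][:,None]-p['t'])@np.array(p['R'])
def psi(o): return 2*np.arctan2(o['orientation'][1],o['orientation'][0])
def delta(goal,o=None):
  o=o or observe();a=psi(o);d=np.array(goal)-o['tool_pos']
  return 100*np.array([d[0]*np.cos(a)+d[1]*np.sin(a),d[0]*np.sin(a)-d[1]*np.cos(a),-d[2]]),a
E
python3 - <<'E'
from h import *
I,D=snapshot('side');T,DT=snapshot('top')
o=observe();print(o['tool_pos'],psi(o))
u,v,X=cloud('side',D)
t=np.array(o['tool_pos']);a=psi(o);L=X-t
l=np.c_[L[:,0]*np.cos(a)+L[:,1]*np.sin(a),L[:,0]*np.sin(a)-L[:,1]*np.cos(a),L[:,2]]
for s in(1,-1):
  m=(abs(l[:,0])<.05)&(s*l[:,1]>.02)&(s*l[:,1]<.06)&(l[:,2]>-.02)&(l[:,2]<.045)
  print('finger',s,m.sum(),l[m].min(0),l[m].max(0),np.median(l[m],0))
for cam,d in(('side',D),('top',DT)):
  u,v,X=cloud(cam,d)
  m=(abs(X[:,0]-.455)<.07)&(abs(X[:,1]-.078)<.07)&(X[:,2]>.135)&(X[:,2]<.16);print(cam,m.sum(),X[m].mean(0),X[m].min(0),X[m].max(0))
r=cv2.resize(I[130:260,200:350],None,fx=4,fy=4,interpolation=cv2.INTER_CUBIC)
for p in(t,t+[0,0,.019]):
  q=np.array(proj('side',p));cv2.circle(r,tuple(int(k) for k in (q-[200,130]+.5)*4),3,(0,0,255),-1)
cv2.imwrite('pics/c3.png',r)
E
```

```text
[0.4526 0.0996 0.214 ] 1.9117931666631918
finger 1 62 [-0.0149  0.0296 -0.0002] [0.0201 0.0413 0.0447] [0.015  0.0363 0.0232]
finger -1 84 [-0.0177 -0.0417  0.0002] [ 0.0208 -0.0297  0.0446] [ 0.0142 -0.0319  0.0242]
side 59 [0.4518 0.0834 0.1481] [0.438  0.0359 0.1369] [0.4703 0.1235 0.1525]
top 8 [0.4649 0.0363 0.1472] [0.4623 0.0305 0.1411] [0.469  0.0419 0.1531]
```

View pics/c3.png

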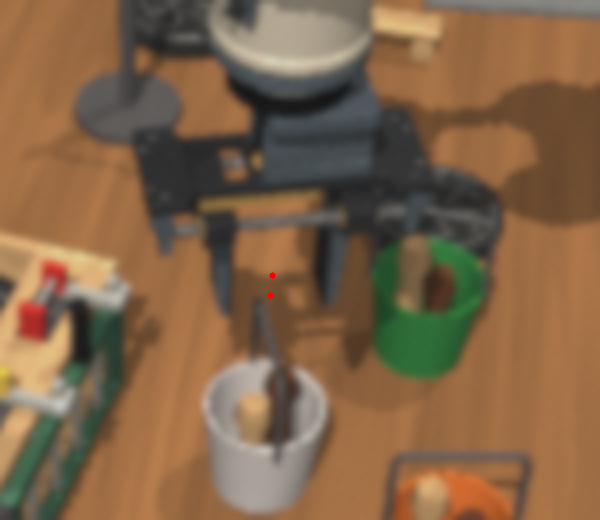

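The fingertips' projection matches the picture, with side y about 2 mm high. The pail bar is just below the open fingers, so I'll descend onto its left part.

Request:
step_arm(
  motion=[6,0.14,-0.67,1.7,0,6,0,0,2,0,6,0,0,2,0,6,0,0,1.6,0,6,0,0,1,0],
)

```text
t: 5.08
tool_pos: [0.4437, 0.0943, 0.1296]
orientation: [0.579, 0.816, -0.0, -0.001]
contact_force: [-0.5, -0.6, 0.6]
width: 0.06
finger_force: 0.0
```

Request:
step_arm(
  motion=[0,0,0,0,0,0,0,0,0,0,0,0,0,0,0,0,0,0,0,0,0,0,0,0,0],
  grip_force=40,
)

```text
t: 5.5
tool_pos: [0.4448, 0.0946, 0.1316]
orientation: [0.579, 0.816, 0.0, 0.001]
contact_force: [-0.0, -0.5, 0.5]
width: 0.0297
finger_force: 0.0
```

Request:
step_arm(
  motion=[0,0,0,0,0,0,0,0,0,0,0,0,0,0,0,0,0,0,0,0,0,0,0,-1,0],
)

```text
t: 5.92
tool_pos: [0.4435, 0.0946, 0.1399]
orientation: [0.579, 0.816, -0.001, -0.001]
contact_force: [-0.8, 0.4, -3.0]
width: 0.0054
finger_force: 40.0
```

Run:
```python
from h import *
I,D=snapshot('side');o=observe();print(o['tool_pos'],psi(o),o['contact_force'])
for _ in range(3): T,DT=snapshot('top');print(observe()['tool_pos'])
o=observe();t=np.array(o['tool_pos']);a=psi(o)
u,v,X=cloud('side',D);L=X-t
l=np.c_[L[:,0]*np.cos(a)+L[:,1]*np.sin(a),L[:,0]*np.sin(a)-L[:,1]*np.cos(a),L[:,2]]
m=(abs(l[:,0])<.08)&(abs(l[:,1])<.02)&(l[:,2]>.0)&(l[:,2]<.05)
for z in np.arange(-.0,.05,.004):
  k=m&(abs(l[:,2]-z)<.002)
  if k.sum(): print(round(z,3),k.sum(),l[k].min(0),l[k].max(0))
rim=(abs(l[:,0]+.02)<.07)&(abs(l[:,1])<.06)&(abs(l[:,2]+.052)<.005);print('rim',l[rim].min(0),l[rim].max(0))
```

```text
[0.4444 0.0947 0.142 ] 1.9078601616390223 [ 1.817   1.0054 -0.1295]
[0.4447 0.0947 0.1415]
[0.4446 0.0947 0.1411]
[0.4444 0.0946 0.1408]
-0.0 2 [ 0.0172 -0.0075  0.    ] [0.0183 0.0091 0.0014]
0.004 9 [ 0.0013 -0.0104  0.002 ] [0.0274 0.0118 0.0058]
0.008 10 [-0.0118 -0.0069  0.0063] [0.0274 0.0123 0.0098]
0.012 12 [ 0.0049 -0.0102  0.0104] [0.0268 0.0129 0.013 ]
0.016 14 [-0.0131 -0.007   0.014 ] [0.0239 0.0133 0.018 ]
0.02 18 [-0.0097 -0.0124  0.0186] [0.0236 0.0134 0.0218]
0.024 13 [-0.0104 -0.0111  0.0227] [0.0212 0.0135 0.0257]
0.028 12 [ 0.004  -0.0114  0.0261] [0.0195 0.0134 0.03  ]
0.032 9 [-0.0075 -0.0113  0.0314] [0.0201 0.0142 0.0338]
0.036 10 [ 0.0054 -0.0137  0.0347] [0.0188 0.0147 0.0377]
0.04 8 [ 0.0051 -0.0108  0.0385] [0.0198 0.0149 0.0412]
0.044 15 [ 0.0027 -0.013   0.0429] [0.0202 0.0153 0.0458]
0.048 17 [ 0.0129 -0.0131  0.046 ] [0.0215 0.0149 0.0498]
rim [-0.0634 -0.0427 -0.0569] [ 0.0276  0.0441 -0.0473]
```

Request:
step_arm(
  motion=[0,0,0,0.5,0,0,0,0,0.5,0,2,0,0,0,0,2,0,0,0,0,2,0.45,0,0,0],
)

```text
t: 6.53
tool_pos: [0.4429, 0.0986, 0.1305]
orientation: [0.579, 0.816, -0.0, -0.0]
contact_force: [-0.6, 0.2, 0.1]
width: 0.0196
finger_force: 0.0
```

Request:
step_arm(
  motion=[2,0,0,0,0,0,0,0,0,0,0,0,0,0,0,0,0,0,0,0,0,0,0,0,0],
  grip_force=50,
)

```text
t: 6.95
tool_pos: [0.443, 0.0989, 0.131]
orientation: [0.579, 0.816, 0.0, 0.0]
contact_force: [-0.4, 0.2, -1.1]
width: 0.0044
finger_force: 50.0
```

Request:
step_arm(
  motion=[0,0,0,0,0,0,0,0,-1.5,0,0,0,0,-3,0,0,0,0,-3,0,0,0,0,-3,0],
)

```text
t: 7.37
tool_pos: [0.4422, 0.0988, 0.2369]
orientation: [0.579, 0.816, -0.0, -0.001]
contact_force: [1.3, -0.1, -3.5]
width: 0.0045
finger_force: 50.0
```

Run:
```python
from h import *
o=observe();I,D=snapshot('side')
print(o['tool_pos'],psi(o),o['width'],delta((.4,-.1,.225),o))
t=np.array(o['tool_pos']);a=psi(o)
u,v,X=cloud('side',D);L=X-t
l=np.c_[L[:,0]*np.cos(a)+L[:,1]*np.sin(a),L[:,0]*np.sin(a)-L[:,1]*np.cos(a),L[:,2]]
rim=(abs(l[:,0]+.02)<.07)&(abs(l[:,1])<.06)
for z in(-.05,-.06,-.12): k=rim&(abs(l[:,2]-z)<.005);print(z,l[k].min(0),l[k].max(0))
k=(l[:,0]<-.025)&(l[:,0]>-.075)&(abs(l[:,1])<.02)&(abs(l[:,2]-.016)<.015);print(l[k])
```

```text
[0.4422 0.0988 0.2369] 1.9076569027002832 0.0044705454430005055 (array([-17.3698, -10.5495,   1.19  ]), np.float64(1.9076569027002832))
-0.05 [-0.0667 -0.0411 -0.0548] [ 0.0237  0.0449 -0.0455]
-0.06 [-0.0683 -0.0386 -0.065 ] [ 0.0247  0.0444 -0.0551]
-0.12 [-0.0241 -0.0286 -0.1246] [ 0.014   0.039  -0.1156]
[]
```

Request:
step_arm(
  motion=[0,-1.5,-0.4,0,0,0,-2.5,-0.65,0,0,0,-2.5,-0.65,0,0,0,-2.5,-0.65,0,0,0,-2.5,-0.65,0,0],
)

```text
t: 7.83
tool_pos: [0.4522, -0.0206, 0.2356]
orientation: [0.578, 0.816, -0.0, -0.0]
contact_force: [0.5, -0.1, -3.5]
width: 0.0051
finger_force: 50.0
```

Request:
step_arm(
  motion=[0,-2.5,-0.65,0,0,0,-2.5,-0.65,0,0,0,-2.5,-0.65,0,0,0,-2.5,-0.65,0,0,0,-2.5,-0.65,0,0],
)

```text
t: 8.25
tool_pos: [0.4628, -0.1495, 0.2355]
orientation: [0.579, 0.816, -0.0, -0.0]
contact_force: [0.6, 1.2, -3.5]
width: 0.0048
finger_force: 50.0
```

Request:
step_arm(
  motion=[0,-2.5,-0.65,0,0,0,-2.5,-0.65,0,0,0,-2.5,-0.65,0,0,0,-2.5,-0.65,0,0,0,-2.5,-0.65,0,0],
)

```text
t: 8.67
tool_pos: [0.4735, -0.2781, 0.2354]
orientation: [0.579, 0.816, 0.0, -0.0]
contact_force: [1.3, 0.6, -3.0]
width: 0.0046
finger_force: 50.0
```

Request:
step_arm(
  motion=[0,-1.5,-0.4,0,0.08,0,0,0,0,0.08,0,0,0,0,0.08,0,0,0,0,0.08,0,0,0,0,0.08],
)

```text
t: 9.08
tool_pos: [0.4747, -0.2924, 0.2352]
orientation: [0.731, 0.683, -0.0, -0.001]
contact_force: [0.8, -0.4, -2.8]
width: 0.0045
finger_force: 50.0
```

Run:
```python
from h import *
I,D=snapshot('side');T,DT=snapshot('top');o=observe()
print(o['tool_pos'],psi(o),o['width'],delta((.475,-.292,.2045),o))
t=np.array(o['tool_pos']);a=psi(o)
u,v,X=cloud('side',D);L=X-t
l=np.c_[L[:,0]*np.cos(a)+L[:,1]*np.sin(a),L[:,0]*np.sin(a)-L[:,1]*np.cos(a),L[:,2]]
rim=(abs(l[:,0]+.02)<.07)&(abs(l[:,1])<.06)
for z in(-.05,-.06,-.12): k=rim&(abs(l[:,2]-z)<.005);print(z,l[k].min(0),l[k].max(0))
for cam,d in(('side',D),('top',DT)):
  u,v,X=cloud(cam,d);m=(X[:,0]>.54)&(X[:,0]<.66)&(abs(X[:,1]+.33)<.03)&(X[:,2]>.178)&(X[:,2]<.225);Y=X[m]
  print(cam,m.sum(),Y.min(0),Y.max(0))
  for x in(.545,.555,.57,.59,.61,.63,.64):k=abs(Y[:,0]-x)<.006;print(x,k.sum(),Y[k,1].mean() if k.any() else 0,Y[k,1].min() if k.any() else 0,Y[k,1].max() if k.any() else 0)
r=cv2.resize(I[70:210,200:360],None,fx=4.2,fy=4.2,interpolation=cv2.INTER_CUBIC);cv2.imwrite('pics/c4.png',r)
```

```text
[ 0.4748 -0.2923  0.2354] 1.5057998784338753 0.004717887500455275 (array([0.0316, 0.0194, 3.0871]), np.float64(1.5057998784338753))
-0.05 [-0.0698 -0.0431 -0.055 ] [ 0.0255  0.0438 -0.0452]
-0.06 [-0.0672 -0.0414 -0.0647] [ 0.026   0.0415 -0.0551]
-0.12 [-0.0236 -0.0368 -0.1247] [ 0.0159  0.0337 -0.115 ]
side 110 [ 0.543  -0.3378  0.1785] [ 0.6476 -0.3139  0.2104]
0.545 10 -0.3197329742629881 -0.3238974727428724 -0.31508738513237466
0.555 9 -0.32125588795292936 -0.33087414495600875 -0.3151792568997629
0.57 9 -0.32067108616137324 -0.32993834947445405 -0.31388366604223583
0.59 10 -0.32385363207779083 -0.3310456167070768 -0.31838578256637035
0.61 11 -0.32453192711708756 -0.32992956257926115 -0.3200456976346828
0.63 17 -0.326114607867072 -0.33556048425823104 -0.3217730801839112
0.64 30 -0.3250393710695148 -0.33779196867641953 -0.3191944997403013
top 35 [ 0.627  -0.3373  0.1816] [ 0.6448 -0.3228  0.2071]
0.545 0 0 0 0
0.555 0 0 0 0
0.57 0 0 0 0
0.59 0 0 0 0
0.61 0 0 0 0
0.63 17 -0.32918741040537475 -0.3371898924418978 -0.3237990600376596
0.64 24 -0.3296429617885919 -0.3372507084518737 -0.32276938392684046
```

View pics/c4.png

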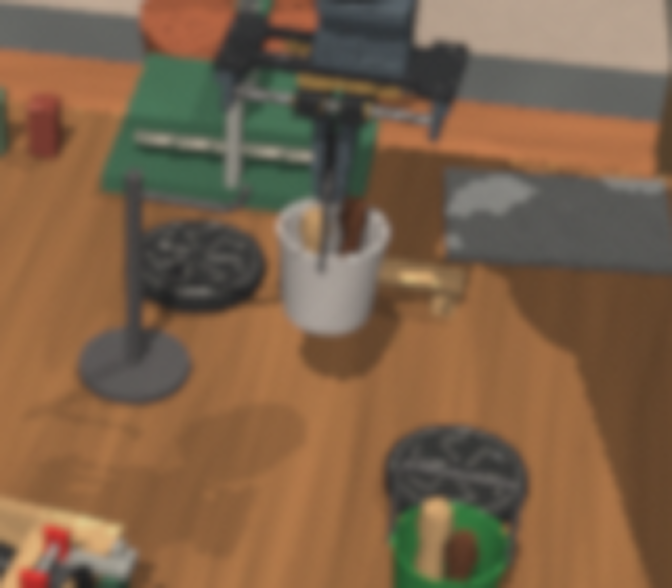

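The pail hangs level in the grip, short of the hook tip and in line with the arm. I'll lower it to the threading height and move along the hook.

Request:
step_arm(
  motion=[0,0,0,1,0,0,0,0,1,0,0,0,0,1.05,0,0,0,0,0,0,0,0,2,0,0],
)

```text
t: 9.6
tool_pos: [0.4922, -0.2929, 0.2041]
orientation: [0.729, 0.684, -0.001, -0.002]
contact_force: [0.1, -1.1, -2.1]
width: 0.0045
finger_force: 50.0
```

Request:
step_arm(
  motion=[0,0,2,0,0,0,0,2,0,0,0,0,1.5,0,0,0,0,1,0,0,0,0,0,0,0],
)

```text
t: 10.02
tool_pos: [0.5614, -0.2977, 0.2049]
orientation: [0.729, 0.685, 0.0, 0.0]
contact_force: [-0.6, 0.4, -3.2]
width: 0.005
finger_force: 50.0
```

Request:
step_arm(
  motion=[0,0,1,0,0,0,0,0.5,0,0,0,0,0,0,0,0,0,0,0,0,0,0,0,0,0],
)

```text
t: 10.43
tool_pos: [0.5744, -0.2987, 0.2054]
orientation: [0.729, 0.684, -0.0, -0.0]
contact_force: [-0.1, 0.2, -3.6]
width: 0.0048
finger_force: 50.0
```

Run:
```python
from h import *
I,D=snapshot('side');o=observe()
print(o['tool_pos'],psi(o),o['width'],o['contact_force'],delta((.5745,-.2985,.176),o))
r=cv2.resize(I[80:190,190:310],None,fx=5,fy=5,interpolation=cv2.INTER_CUBIC);cv2.imwrite('pics/c5.png',r)
```

```text
[ 0.5744 -0.2987  0.2055] 1.5076553981542493 0.004865063112630628 [ 0.1311  0.1148 -3.2365] (array([0.0229, 0.0042, 2.9462]), np.float64(1.5076553981542493))
```

View pics/c5.png

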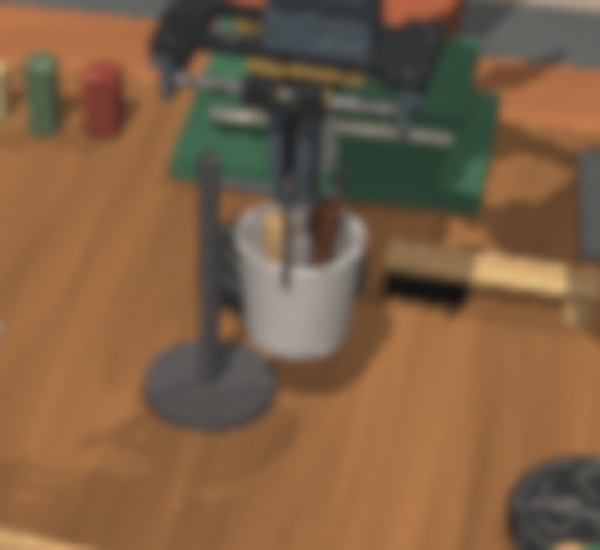

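The pail is beside the post with the arm threaded through the handle and no contact felt, so I'll lower it.

Request:
step_arm(
  motion=[0,0,0,0.8,0,0,0,0,0.8,0,0,0,0,0.8,0,0,0,0,0.2,0,0,0,0,0,0],
)

```text
t: 10.9
tool_pos: [0.5743, -0.2984, 0.1781]
orientation: [0.729, 0.684, -0.0, -0.001]
contact_force: [-0.1, 0.4, -2.9]
width: 0.0049
finger_force: 50.0
```

Request:
step_arm(
  motion=[0,0,0,0.1,0,0,0,0,0.1,0,0,0,0,0.1,0,0,0,0,0.1,0,0,0,0,0,0],
)

```text
t: 11.32
tool_pos: [0.575, -0.2988, 0.1755]
orientation: [0.729, 0.684, 0.0, 0.0]
contact_force: [-0.1, -0.2, -1.8]
width: 0.0047
finger_force: 50.0
```

Request:
step_arm(
  motion=[0,0,0,0.1,0,0,0,0,0,0,0,0,0,0.1,0,0,0,0,0,0,0,0,0,0,0],
)

```text
t: 11.73
tool_pos: [0.5752, -0.2989, 0.1744]
orientation: [0.729, 0.685, 0.0, 0.001]
contact_force: [-2.0, 1.6, 10.6]
width: 0.0047
finger_force: 50.0
```

Request:
step_arm(
  motion=[0,0,0,-0.1,0,0,0,0,0,0,1,0,0,0,0,2,0,0,0,0,2.6,0,0,0,0],
)

```text
t: 12.15
tool_pos: [0.5748, -0.2987, 0.1742]
orientation: [0.729, 0.684, -0.0, -0.0]
contact_force: [-0.5, -0.2, 0.5]
width: 0.0207
finger_force: 0.0
```

Request:
step_arm(
  motion=[2.6,0,0,0,0,2.6,0,0,0,0,2.6,0,0,-1.5,0,2.6,0,0,-3,0,2.6,0,0,-3,0],
)

```text
t: 12.57
tool_pos: [0.5743, -0.2984, 0.2494]
orientation: [0.729, 0.684, -0.0, -0.001]
contact_force: [0.1, -0.3, 0.1]
width: 0.0258
finger_force: 0.0
```

Run:
```python
from h import *
I,D=snapshot('side');T,DT=snapshot('top');o=observe()
print(o['tool_pos'],psi(o),o['width'],o['contact_force'])
cx,cy=.573,-.323
for cam,d in(('side',D),('top',DT)):
  u,v,X=cloud(cam,d);q=(np.hypot(X[:,0]-cx,X[:,1]-cy)<.06)
  for z0,z1 in((.11,.13),(.03,.06),(.183,.2)):
    k=q&(X[:,2]>z0)&(X[:,2]<z1)
    if k.any():print(cam,z0,k.sum(),X[k].min(0),X[k].max(0))
r=np.hstack([cv2.resize(i,(390,390),interpolation=cv2.INTER_CUBIC) for i in(I[90:190,190:290],T[110:210,310:410])]);cv2.imwrite('pics/c6.png',r)
```

```text
[ 0.5768 -0.2999  0.2544] 1.5078305212390564 0.026118441607385637 [0.8185 0.3439 0.1896]
side 0.11 180 [ 0.5311 -0.3743  0.1101] [ 0.6328 -0.2731  0.1299]
side 0.03 64 [ 0.5374 -0.3252  0.0326] [ 0.6329 -0.284   0.0597]
side 0.183 88 [ 0.5459 -0.3645  0.1835] [ 0.6328 -0.2713  0.1976]
top 0.11 39 [ 0.5377 -0.3091  0.1119] [ 0.6111 -0.2776  0.1281]
top 0.03 60 [ 0.5414 -0.3325  0.0382] [ 0.6032 -0.2891  0.06  ]
top 0.183 6 [ 0.5731 -0.2849  0.1848] [ 0.5766 -0.2771  0.1978]
```

View pics/c6.png

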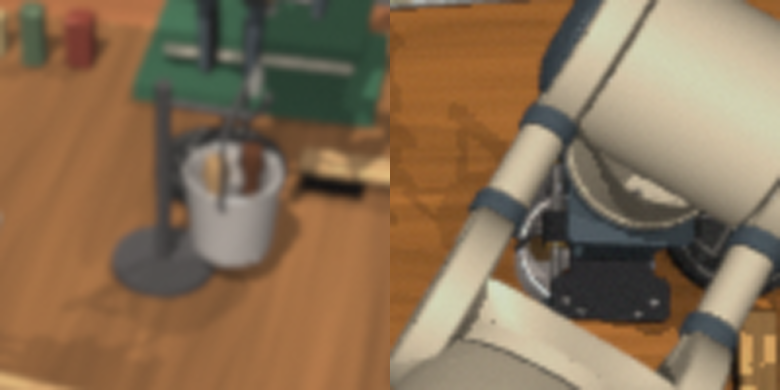

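The pail now hangs free and upright on the hook: about (240,215) in the left half, straight below the arm. Next is the red catch.

Request:
step_arm(
  motion=[2.6,0,0,-0.5,-0.1,2.6,0,0,0,-0.1,2.6,0,0,0,-0.1,2.6,0,0,0,-0.1,2.6,0,0,0,-0.1],
  grip_force=20,
)

```text
t: 13.08
tool_pos: [0.5748, -0.2987, 0.2539]
orientation: [0.535, 0.845, 0.0, -0.0]
contact_force: [0.9, 0.1, -0.6]
width: 0.0261
finger_force: 0.0
```

Request:
step_arm(
  motion=[2.6,0,0,0,-0.1,2.6,0,0,0,-0.1,2.6,0,0,0,-0.1,2.6,0,0,0,-0.1,2.6,0,0,0,-0.1],
)

```text
t: 13.5
tool_pos: [0.5748, -0.2987, 0.2538]
orientation: [0.309, 0.951, 0.0, -0.0]
contact_force: [-0.1, 0.6, 0.0]
width: 0.026
finger_force: 0.0
```

Request:
step_arm(
  motion=[2.6,0,0,0,-0.1,2.6,0,0,0,-0.1,2.6,0,0,0,-0.1,2.6,0,0,0,-0.1,2.6,0,0,0,-0.1],
)

```text
t: 13.92
tool_pos: [0.5748, -0.2986, 0.2538]
orientation: [0.064, 0.998, 0.0, -0.0]
contact_force: [0.2, 0.1, -0.1]
width: 0.0258
finger_force: 0.0
```

Request:
step_arm(
  motion=[8,0,3.6,0,0,8,0.2,3.6,0,0,8,0.2,3.6,0,0,8,0.2,3.6,0,0,8,0.2,3.6,0,0],
)

```text
t: 14.33
tool_pos: [0.5907, -0.1177, 0.254]
orientation: [0.067, 0.998, 0.0, -0.0]
contact_force: [0.3, 0.7, 0.7]
width: 0.0563
finger_force: 0.0
```

Request:
step_arm(
  motion=[8,0.2,3.6,0,0,8,0,3.6,0,0,8,0,3.6,0,0,8,0,3.6,0,0,8,0,3.6,0,0],
)

```text
t: 14.75
tool_pos: [0.6128, 0.0612, 0.254]
orientation: [0.067, 0.998, -0.0, -0.0]
contact_force: [1.1, -0.4, 0.1]
width: 0.0797
finger_force: 0.0
```

Request:
step_arm(
  motion=[8,0,0,1.5,0,8,0,0,2,0,8,0,0,2,0,8,0,0,1.5,0,8,0,0,0,0],
)

```text
t: 15.17
tool_pos: [0.6111, 0.0595, 0.181]
orientation: [0.067, 0.998, -0.0, -0.003]
contact_force: [0.1, 1.1, -0.3]
width: 0.0799
finger_force: 0.0
```

Run:
```python
from h import *
I,D=snapshot('side');o=observe()
print(o['tool_pos'],psi(o),o['width'],o['contact_force'],delta((.6183,.061,.127),o))
u,v,X=cloud('side',D);B,G,R=I[v,u].astype(int).T
b=(X[:,0]>.5)&(X[:,0]<.75)&(X[:,1]>-.07)&(X[:,1]<.28)
for n,m in(('red',(R>110)&(G<60)&(B<70)),('yel',(R>110)&(G>100)&(B<60))):
  k=b&m&(X[:,2]>.118)&(X[:,2]<.156);print(n,k.sum(),X[k].mean(0),X[k].min(0),X[k].max(0))
r=cv2.resize(I[130:260,150:310],None,fx=4.5,fy=4.5,interpolation=cv2.INTER_CUBIC)
for z in(.127,.2):
  p=np.array([.6183,.061,z]);q=np.array(proj('side',p));cv2.circle(r,tuple(int(k) for k in (q-[150,130]+.5)*4.5),3,(255,0,255),-1)
cv2.imwrite('pics/c7.png',r)
```

```text
[0.612  0.0594 0.1829] 3.007850434129317 0.0803426150650874 [0.0018 0.5222 0.551 ] (array([-0.6049,  0.2418,  5.5911]), np.float64(3.007850434129317))
red 49 [0.6198 0.0712 0.1383] [0.6105 0.032  0.1215] [0.6285 0.0865 0.1491]
yel 19 [0.6334 0.1895 0.1346] [0.6299 0.1852 0.1224] [0.6426 0.1922 0.1474]
```

View pics/c7.png

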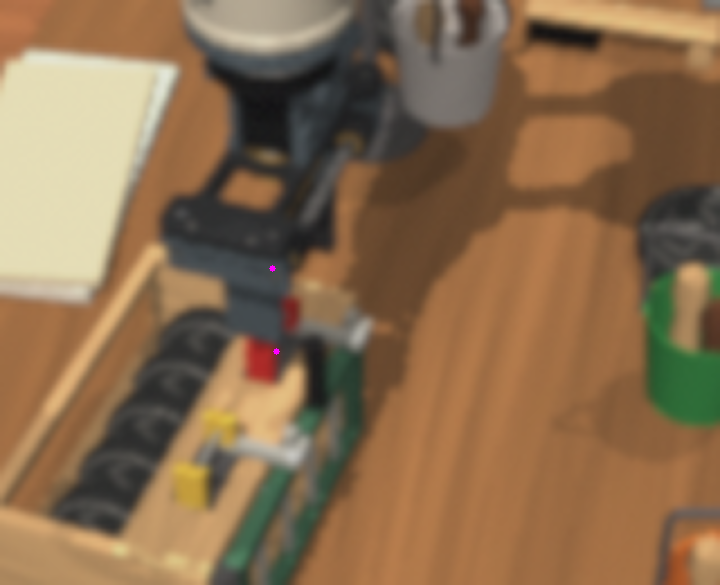

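The open fingers are over the red catch (lug at about (262,360)), with lots of clearance to the yellow one. I'll descend and squeeze.

Request:
step_arm(
  motion=[8,-0.6,0.2,0.6,0,8,0,0,1.5,0,8,0,0,1.5,0,8,0,0,1.5,0,8,0,0,0.5,0],
)

```text
t: 15.63
tool_pos: [0.6194, 0.0605, 0.1273]
orientation: [0.067, 0.998, -0.0, -0.0]
contact_force: [-0.9, -0.5, -0.2]
width: 0.0799
finger_force: 0.0
```

Request:
step_arm(
  motion=[6,0,0,0,0,5,0,0,0,0,4.5,0,0,0,0,4,0,0,0,0,4,0,0,0,0],
)

```text
t: 16.05
tool_pos: [0.6199, 0.0599, 0.1295]
orientation: [0.067, 0.998, -0.0, 0.001]
contact_force: [1.0, -6.6, -1.6]
width: 0.0501
finger_force: 2.9
```

Request:
step_arm(
  motion=[3.8,0,0,0,0,3.8,0,0,0,0,3.8,0,0,0,0,3.8,0,0,0,0,3.8,0,0,0,0],
)

```text
t: 16.47
tool_pos: [0.6199, 0.0597, 0.1295]
orientation: [0.067, 0.998, -0.001, 0.001]
contact_force: [0.7, -7.4, 0.1]
width: 0.0405
finger_force: 20.0
```

Request:
step_arm(
  motion=[3.5,0,0,0,0,3.5,0,0,0,0,3.5,0,0,0,0,3.5,0,0,0,0,3.5,0,0,0,0],
  grip_force=40,
)

```text
t: 16.88
tool_pos: [0.6199, 0.0598, 0.1295]
orientation: [0.067, 0.998, -0.001, 0.001]
contact_force: [0.0, -5.6, 0.7]
width: 0.0403
finger_force: 40.0
```

Request:
step_arm(
  motion=[6,0,0,0,0,8,0,0,0,0,8,0,0,0,0,8,0,0,0,0,8,0,0,0,0],
  grip_force=20,
)

```text
t: 17.3
tool_pos: [0.6193, 0.0607, 0.1286]
orientation: [0.067, 0.998, 0.0, 0.0]
contact_force: [0.4, -0.6, 0.4]
width: 0.071
finger_force: 0.0
```

Request:
step_arm(
  motion=[8,0,0,-2,0,8,0,0,-3,0,8,0,2,-1,0,8,0,3,0,0,8,0,3,0,0],
)

```text
t: 17.72
tool_pos: [0.6306, 0.1404, 0.1897]
orientation: [0.068, 0.998, 0.0, 0.001]
contact_force: [0.9, -0.1, -0.8]
width: 0.08
finger_force: 0.0
```

Run:
```python
from h import *
I,D=snapshot('side');T,DT=snapshot('top');o=observe()
print(o['tool_pos'],psi(o),o['width'],o['contact_force'],delta((.6348,.170,.127),o))
for c,i,d in(('side',I,D),('top',T,DT)):
  u,v,X=cloud(c,d);B,G,R=i[v,u].astype(int).T
  b=(X[:,0]>.5)&(X[:,0]<.75)&(X[:,1]>-.07)&(X[:,1]<.28)
  for n,m in(('red',(R>110)&(G<60)&(B<70)),('yel',(R>110)&(G>100)&(B<60))):
    k=b&m&(X[:,2]>.118)&(X[:,2]<.156)
    if k.any():print(c,n,k.sum(),X[k].mean(0),X[k].min(0),X[k].max(0))
```

```text
[0.6302 0.1436 0.1887] 3.010535610803421 0.08003374808524794 [-0.0441 -0.7407 -0.7913] (array([-0.1141,  2.6751,  6.1678]), np.float64(3.010535610803421))
side red 58 [0.6213 0.0714 0.1362] [0.6112 0.0451 0.1183] [0.631  0.0839 0.1505]
side yel 26 [0.6305 0.1648 0.1385] [0.6237 0.1377 0.1254] [0.643  0.1911 0.151 ]
top red 17 [0.6176 0.0425 0.1466] [0.6093 0.0391 0.1422] [0.6255 0.0456 0.1524]
```

Request:
step_arm(
  motion=[8,-0.1,1.4,0.5,0,8,0,1.25,1.2,0,8,0,0,1.5,0,8,0,0,1.5,0,8,0,0,1.4,0],
)

```text
t: 18.23
tool_pos: [0.634, 0.1664, 0.1254]
orientation: [0.067, 0.998, -0.0, -0.001]
contact_force: [1.0, -0.5, 0.4]
width: 0.0801
finger_force: 0.0
```

Request:
step_arm(
  motion=[8,0,0,0,0,6,0,0,0,0,5,0,0,0,0,4.5,0,0,0,0,4,0,0,0,0],
)

```text
t: 18.65
tool_pos: [0.6349, 0.1656, 0.1282]
orientation: [0.067, 0.998, -0.0, 0.001]
contact_force: [0.1, -6.0, 0.6]
width: 0.0564
finger_force: 2.8
```

Request:
step_arm(
  motion=[3.6,0,0,0,0,3.6,0,0,0,0,3.6,0,0,0,0,3.6,0,0,0,0,3.6,0,0,0,0],
)

```text
t: 19.07
tool_pos: [0.6353, 0.1685, 0.1281]
orientation: [0.067, 0.998, 0.002, 0.001]
contact_force: [3.3, 18.3, -3.7]
width: 0.041
finger_force: 20.0
```

Request:
step_arm(
  motion=[3.5,0,0,0,0,3.5,0,0,0,0,3.5,0,0,0,0,3.5,0,0,0,0,3.5,0,0,0,0],
  grip_force=40,
)

```text
t: 19.48
tool_pos: [0.6353, 0.1686, 0.1282]
orientation: [0.067, 0.998, 0.002, 0.001]
contact_force: [3.9, 19.0, -4.1]
width: 0.0408
finger_force: 40.0
```

Request:
step_arm(
  motion=[7,0,0,0,0,7,0,0,0,0,7,0,0,0,0,7,0,0,-3,0,7,0,0,-3.5,0],
  grip_force=30,
)

```text
t: 19.9
tool_pos: [0.6328, 0.1655, 0.1911]
orientation: [0.067, 0.998, -0.001, -0.002]
contact_force: [0.4, -0.3, -0.9]
width: 0.0692
finger_force: 0.0
```

Request:
step_arm(
  motion=[3.6,1.4,-2.8,-1,0,3.6,1.4,-2.8,0,0,3.6,1.4,-2.8,0,0,3.6,0,0,0,0,3.6,0,0,0,0],
)

```text
t: 20.32
tool_pos: [0.5811, 0.0871, 0.203]
orientation: [0.068, 0.998, -0.0, 0.0]
contact_force: [1.2, 0.2, 0.0]
width: 0.0397
finger_force: 0.0
```

Run:
```python
from h import *
I,D=snapshot('side');T,DT=snapshot('top');o=observe()
print(o['tool_pos'],psi(o),o['width'],o['contact_force'],delta((.583,.0905,.137),o))
for c,i,d in(('side',I,D),('top',T,DT)):
  u,v,X=cloud(c,d);B,G,R=i[v,u].astype(int).T
  b=(X[:,0]>.5)&(X[:,0]<.75)&(X[:,1]>-.07)&(X[:,1]<.28)
  for n,m in(('red',(R>110)&(G<60)&(B<70)&(X[:,2]<.156)),('yel',(R>110)&(G>100)&(B<60)&(X[:,2]<.156)),('post',(X[:,2]>.135)&(X[:,2]<.175)&(R<60)&(G<60)&(X[:,0]<.605))):
    k=b&m&(X[:,2]>.118)
    if k.any():print(c,n,k.sum(),X[k].mean(0),X[k].min(0),X[k].max(0))
r=cv2.resize(I[150:280,140:290],None,fx=4.5,fy=4.5,interpolation=cv2.INTER_CUBIC)
for z in(.137,.17):
  q=np.array(proj('side',[.583,.0905,z]));cv2.circle(r,tuple(int(k) for k in (q-[140,150]+.5)*4.5),3,(255,0,255),-1)
cv2.imwrite('pics/c8.png',r)
```

```text
[0.5821 0.0885 0.2027] 3.0073796033802265 0.03617122171704871 [-0.0891  1.1468 -0.0556] (array([-0.0636,  0.2134,  6.5695]), np.float64(3.0073796033802265))
side red 39 [0.6206 0.0775 0.1358] [0.6124 0.0464 0.1197] [0.6286 0.0842 0.1465]
side yel 13 [0.631  0.1867 0.1361] [0.6255 0.1548 0.1217] [0.6349 0.1929 0.1489]
side post 44 [0.5831 0.0942 0.1568] [0.5785 0.0829 0.1354] [0.5885 0.1003 0.1737]
```

View pics/c8.png

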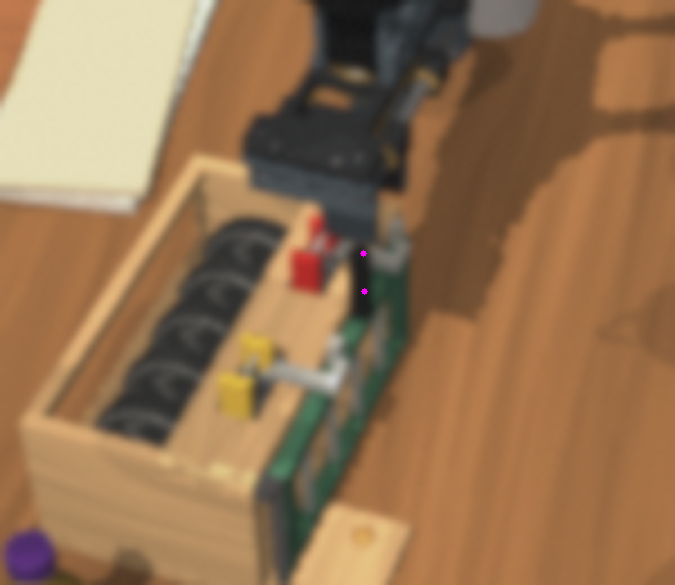

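Both tabs are squeezed in against their lugs, and my post estimate (magenta dots) lies on the black post. I'll descend and grip.

Request:
step_arm(
  motion=[3.6,0,0.2,0.6,0,3.6,0,0,2,0,3.6,0,0,2,0,3.6,0,0,1.5,0,3.6,0,0,0.4,0],
  grip_force=40,
)

```text
t: 20.83
tool_pos: [0.5808, 0.0911, 0.1345]
orientation: [0.066, 0.998, -0.0, -0.002]
contact_force: [-0.1, -0.6, 0.3]
width: 0.0358
finger_force: 0.0
```

Request:
step_arm(
  motion=[1,0,0,0,0,1,0,0,0,0,1,0,0,0,0,1,0,0,0,0,1,0,0,0,0],
)

```text
t: 21.25
tool_pos: [0.5823, 0.0897, 0.1383]
orientation: [0.067, 0.998, -0.0, 0.001]
contact_force: [-0.5, -6.5, -0.6]
width: 0.0153
finger_force: 40.0
```

Run:
```python
from h import *
o=observe();print(o['tool_pos'],psi(o),o['width'],o['contact_force'])
# arc about hinge, per-row tool shifts for constant tool yaw
yaw=-.14;R=np.array([[np.cos(yaw),-np.sin(yaw)],[np.sin(yaw),np.cos(yaw)]])
p=np.array(o['tool_pos'])[:2];h=p+R@[0,.14];print('hinge',h)
a=psi(o);M=np.array([[np.cos(a),np.sin(a)],[np.sin(a),-np.cos(a)]])
N=25;th=np.linspace(0,1.53,N+1)
P=[h+R@(.14*np.array([-np.sin(t),-np.cos(t)])) for t in th]
print(np.round([100*M@(P[i+1]-P[i]) for i in range(N)],2).tolist());print(P[-1])
```

```text
[0.5823 0.0897 0.1383] 3.007910480307338 0.015260457860764182 [-0.4728 -6.5373 -0.6107]
hinge [0.6019 0.2283]
[[0.86, 0.03], [0.85, 0.08], [0.85, 0.14], [0.84, 0.19], [0.82, 0.24], [0.81, 0.29], [0.79, 0.34], [0.77, 0.38], [0.74, 0.43], [0.71, 0.47], [0.68, 0.52], [0.65, 0.56], [0.61, 0.6], [0.58, 0.63], [0.54, 0.67], [0.49, 0.7], [0.45, 0.73], [0.41, 0.75], [0.36, 0.78], [0.31, 0.8], [0.26, 0.82], [0.21, 0.83], [0.16, 0.84], [0.11, 0.85], [0.06, 0.85]]
[0.4626 0.2422]
```

Request:
step_arm(
  motion=[1,0.86,0.03,0,0,1,0.85,0.08,0,0,1,0.85,0.14,0,0,1,0.84,0.19,0,0,1,0.82,0.24,0,0],
)

```text
t: 21.67
tool_pos: [0.5409, 0.1022, 0.1383]
orientation: [0.067, 0.998, -0.0, 0.001]
contact_force: [-0.1, -4.5, -0.5]
width: 0.0149
finger_force: 40.0
```

Request:
step_arm(
  motion=[1,0.81,0.29,0,0,1,0.79,0.34,0,0,1,0.77,0.38,0,0,1,0.74,0.43,0,0,1,0.71,0.47,0,0],
)

```text
t: 22.08
tool_pos: [0.5058, 0.1263, 0.1383]
orientation: [0.067, 0.998, -0.0, 0.001]
contact_force: [0.8, -3.7, -0.5]
width: 0.0154
finger_force: 40.0
```

Request:
step_arm(
  motion=[1,0.68,0.52,0,0,1,0.65,0.56,0,0,1,0.61,0.6,0,0,1,0.58,0.63,0,0,1,0.54,0.67,0,0],
)

```text
t: 22.5
tool_pos: [0.4791, 0.1606, 0.1381]
orientation: [0.067, 0.998, -0.0, 0.0]
contact_force: [-1.6, -3.2, 5.5]
width: 0.0148
finger_force: 40.0
```

Request:
step_arm(
  motion=[1,0.49,0.7,0,0,1,0.45,0.73,0,0,1,0.41,0.75,0,0,1,0.36,0.78,0,0,1,0.31,0.8,0,0],
)

```text
t: 22.92
tool_pos: [0.4644, 0.2009, 0.1382]
orientation: [0.067, 0.998, 0.0, 0.001]
contact_force: [-0.3, -2.0, 7.2]
width: 0.0153
finger_force: 40.0
```

Request:
step_arm(
  motion=[1,0.26,0.82,0,0,1,0.21,0.83,0,0,1,0.16,0.84,0,0,1,0.11,0.85,0,0,1,0,0,0,0],
)

```text
t: 23.33
tool_pos: [0.4619, 0.236, 0.1381]
orientation: [0.066, 0.998, 0.001, 0.001]
contact_force: [-0.5, -2.7, 9.4]
width: 0.0151
finger_force: 40.0
```

Run:
```python
from h import *
I,D=snapshot('side');T,DT=snapshot('top');o=observe()
p=np.array(o['tool_pos']);print(p,o['width'],o['contact_force'])
d=p[:2]-[.6019,.2283];print(np.hypot(*d),'gate angle est',np.arctan2(-(d@[np.cos(.14),-np.sin(.14)]),-(d@[np.sin(.14),np.cos(.14)])))
for c,i,dd in(('side',I,D),('top',T,DT)):
  u,v,X=cloud(c,dd);B,G,R=i[v,u].astype(int).T
  k=(G>R+15)&(G>B+10)&(abs(X[:,2]-.112)<.008)&(X[:,0]>.36)&(X[:,0]<.62)&(X[:,1]>.15)&(X[:,1]<.3)
  if k.sum()>4:
    s=np.linalg.svd(X[k][:,:2]-X[k][:,:2].mean(0))[2][0];print(c,k.sum(),X[k].mean(0),s,'angle',np.pi/2-abs(np.arctan2(s[1],-s[0])-.14) if s[0]<0 else np.arctan2(s[1],s[0]))
r=np.hstack([cv2.resize(I[90:300,130:340],(400,400)),cv2.resize(T[100:310,140:400],(400,323))[:,:].copy() if 0 else cv2.resize(T[100:300,150:390],(400,400))]);cv2.imwrite('pics/c9.png',r)
```

```text
[0.4618 0.2351 0.1381] 0.015101226089371879 [-0.8121 -2.0898  9.1133]
0.1402397714625776 gate angle est 1.4794367738775898
side 326 [0.5051 0.2381 0.1127] [-0.998   0.0626] angle 1.493460857159204
top 62 [0.5794 0.2272 0.1122] [-1.     -0.0006] angle 1.4301764277379798
```

View pics/c9.png

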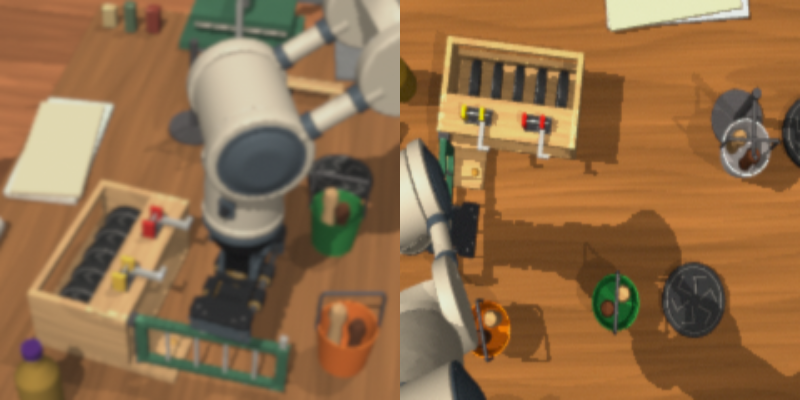

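The gate stands about 1.48 rad open, the pail hangs on the hook, and the bystanders haven't moved. I'll nudge the gate a little further and hand in.

Request:
step_arm(
  motion=[1,0,0.2,0,0,1,0,0.2,0,0,1,0,0.1,0,0,1,0,0,0,0,1,0,0,0,0],
)

```text
t: 23.85
tool_pos: [0.4622, 0.2397, 0.1381]
orientation: [0.067, 0.998, 0.0, 0.0]
contact_force: [-4.0, -2.9, 10.1]
width: 0.0149
finger_force: 40.0
```

Run:
```python
from h import *
o=observe();print(o['tool_pos'],o['width'],o['contact_force']);print(ctrl.hand_in())
```

```text
[0.4622 0.2397 0.1381] 0.014856907036561822 [-3.9881 -2.9067 10.1231]
the job is handed in; nothing more can be done
None
```

I handed the job in at about 24 s: the pail hangs upright and released on the hook, the red and then the yellow catch were squeezed fully, and the gate is held by its post at about 1.5 rad open. The hand-in gave no verdict.

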